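# Show the long sample tube to the camera

### The job

One of the capped sample tubes in the working rack is longer than the rest and stands up above them: draw it out and hold it up in the air in front of the bench camera, with the middle of its label on the lens axis about 11 cm from the lens, the tube square to the camera's line of sight and upright in its picture. Keep the cap end up all the way, and leave the other tubes in their holes and the camera, the pot and the marker as they are. Finish while holding the tube still there: do not put it down or let go.

Things in the scene. Friction and masses are not known exactly. Their poses are not given: they have to be found in the camera images.
- long_tube: the long sample tube: 13 mm wide, 107 mm tall in all, white wrap-round label, at its top a lavender ribbed cap 17 mm wide and 24 mm tall (from 83 to 107 mm above the foot); weighs about 20 g. Origin: centre of its foot; z runs up the tube to the cap. It stands loosely in a hole of the working rack, its cap wholly above the caps of the short tubes, and pulls straight up without effort
- label (a point): middle of the long tube's label, on the tube's axis 45 mm above its foot (the label covers 15 to 75 mm)
- rack: the working rack, fixed to the bench: white plastic with beige grids, 90 mm (x) by 166 mm (y), 3 rows along x by 6 columns along y of 15 mm square holes 24 mm apart, a hand-slotted frame 86 mm tall at both y ends; upper grid's top face 55 mm high. Tubes stand on its floor 8 mm above the bench, 8 mm above this origin (centre of its underside)
- cam_stand: the camera station: steel base plate 160 by 140 by 12 mm, post of 18 mm to 352 mm high and a fork holding the camera. Fixed. Origin on the bench straight below the camera's tilt axis, which is 300 mm up; the base plate reaches from 35 mm before to 125 mm behind the origin; the post stands 85 mm behind it; the camera looks out along the station's -x
- cam_head: the tilting camera with its lens and ring light (74 mm wide ring). Origin: its tilt axis; it looks along its own -x, slanting 0.25 to 0.55 rad downwards; its z is 'up' in its picture, its y is level. Held by friction in its fork; not to be pushed
- lens (a point): centre of the lens's front glass, 70 mm in front of the tilt axis; same axes as cam_head: the lens axis is -x from here, z is up in the picture
- short1: a short sample tube in the working rack, 13 mm wide, 82 mm tall, with the same kind of cap; origin at its foot, z up; stays in its hole
- short2: a short sample tube in the working rack, 13 mm wide, 82 mm tall, with the same kind of cap; origin at its foot, z up; stays in its hole
- short3: a short sample tube in the working rack, 13 mm wide, 82 mm tall, with the same kind of cap; origin at its foot, z up; stays in its hole
- short4: a short sample tube in the working rack, 13 mm wide, 82 mm tall, with the same kind of cap; origin at its foot, z up; stays in its hole
- short5: a short sample tube in the working rack, 13 mm wide, 82 mm tall, with the same kind of cap; origin at its foot, z up; stays in its hole
- pot: lidded white specimen pot standing on the bench, 64 mm wide, 70 mm tall; origin under its centre; stays
- marker: marker pen lying on the bench, 135 mm long along x, 15 mm thick; origin under its centre; stays
There are look-alikes about, which are no part of the job. What is shaped like the rack but black, orange or yellow is not meant.

How it is judged:
On the way:
1. the long tube is drawn clear of the rack in the fingers (z of long_tube in the frame of rack above 0.09 m and contact force between long_tube and the fingers above 1 N and contact force between long_tube and rack below 0.1 N), for 0.2 s.
At the end, for the whole second after the job is handed in: Fingers hold the long tube still, cap up, touching nothing else, foot over 80 mm up; label middle 90 to 130 mm from the lens, within 15 mm of its axis each way; tube within 0.17 rad of picture-up. Short tubes moved under 20 mm, pot and marker under 30, lens under 8 (x of label in the frame of lens between -0.13 and -0.09 m and y of label in the frame of lens between -0.015 and 0.015 m and z of label in the frame of lens between -0.015 and 0.015 m and angle between the z axis of long_tube and the z axis of lens, either way round below 0.17 rad and angle between long_tube's own z axis and vertical below 1 rad and height (world z) of long_tube above 0.08 m and contact force between long_tube and the fingers above 1 N and contact force between long_tube and rack below 0.1 N and contact force between long_tube and cam_stand below 0.1 N and contact force between long_tube and pot below 0.1 N and linear speed of long_tube below 0.02 m/s and angular speed of long_tube below 0.2 rad/s and distance of lens from where it was at the start of the episode below 0.008 m and distance of each of short1, short2, short3, short4, short5 from where it was at the start of the episode below 0.02 m and distance of each of pot, marker from where it was at the start of the episode below 0.03 m); the arm keeps its last pose, push and grip.
It fails at once if a short tube is lifted or knocked out of its place (distance of any of short1, short2, short3, short4, short5 from where it was at the start of the episode above 0.02 m).
It fails at once if the pot or the marker is shifted (distance of any of pot, marker from where it was at the start of the episode above 0.03 m).
It fails at once if the camera is knocked out of its setting (distance of lens from where it was at the start of the episode above 0.008 m).
It fails at once if the long tube is laid over or turned cap down (angle between long_tube's own z axis and vertical above 1.05 rad).
It also fails if it takes over 35 s, if anything falls off the work surface, if the arm or the gripper's body presses on something with over 40 N, if the wrist force passes 120 N, or if a joint passes its speed limit or range.

### The arm

A 6-joint arm with a two-finger parallel gripper is mounted at the origin on the work surface. World frame = base frame: x ahead of the robot, y to its left, z up, the work surface at z = 0. Lengths are in m, angles in rad, forces in N, time in s.
With the tool pointing down it reaches from about 0.3 to 0.875 m from the base axis. Payload 6.4 kg.
Tool frame: the origin (TCP) lies midway between the tips of the shut fingers; the grasp point (between the pads) lies 19 mm behind it; z points along the fingers, y is the line along which they close (so a half turn about z gives the same grasp; the last joint's range is limited). The gripper opens to 85 mm and grips with 20 to 120 N. Pads are 22 mm wide; open, the fingers measure 114 mm over their backs; the gripper's body (76 mm by 85 mm) begins 54 mm behind the grasp point. The pads swing forward as they close: fully open they stand 13 mm farther back than shut.
Start: joints at [-1.538, 0.181, 1.607, -0, 1.354, -0.206], TCP at [0.136, -0.559, 0.231] pointing down, gripper open.
Joint ranges: [-2.99, 2.99], [-0.89, 2.07], [0.3, 2.58], [-1.14, 4.28], [0, 2.63], [-3.12, 3.12]. Speed limits (rad/s): [2.57, 2.57, 3.01, 3.14, 3.14, 3.14].

### API

Orientations are given as a unit quaternion [w, x, y, z].
In Python, from bench import ctrl, vision, workorder gives the robot as it stands. The module is installed in compiled form; this text tells all that it offers.
- The arm moves only by the tool servo_tool, never from a script. Its argument "steps" is a list of rows, each an object of numbers: "dx", "dy", "dz": the shift along the world's x, y, z as a fraction of full scale; "wx", "wy", "wz": the turn, a rotation vector about the world's x, y, z as a fraction of full scale. A call has exactly 5 rows; each row is the pose to reach, as a shift and turn from the pose commanded when the call began, turning the shorter way round; what a row does not reach only later rows make up. Full scale, the value 1, is 100 mm for a shift and pi rad for a turn. A row lasts 1/12 s, in which the tool goes at most 41.7 mm and 7.16 degrees, less where a joint would pass 70% of its speed; a pose out of reach is approached as far as the arm can. A call with a number of a shift or a turn outside -1 to 1 is refused whole. A call with a gripper value outside its range is refused whole. "jaw" is the opening, from 0 (shut) to 1 (fully open), set as the call begins (left out, the last holds). The fingers move at their own pace and stop on an object; the grip force is fixed at half the most. Time passes only in rows, so rows that repeat a pose let the fingers close, or fill a call up. It gives the time, the measured TCP pose, the force, the opening and the grip force at its end, in the units of the state.
- ctrl.get_obs(): the state, without advancing time (a new reading comes with each control period).
- vision.camera(name): name is "side" or "top" or "wrist"; returns a dict with "frame" (384x512x3 uint8, red, green, blue), "vfov" (degrees; the focal length in pixels is half the picture's height over the tangent of half this angle, whatever the lens; pixels are square), "cx", "cy" (the principal point, pixels), "camera_from_world" (4x4, takes a point from world to camera coordinates). Camera axes: x right, y up, looking along -z (the intrinsics and any distortion apply to the point x, -y, -z); pixel columns grow to the right and rows downward; lengths in m; the calibration is good to about 2 mm. A picture is of the moment at which its call begins. There is no depth.
- workorder.hand_in(): hands the job in; it is judged then, once.
The state is a dict: "time_s": time; "q": joint angles; "dq": joint speeds; "joint_efforts": joint torques, N m; "eef_pos": TCP position; "eef_rot": TCP orientation; "wrist_force": force on the tool from outside, world axes, zero at the start; "torque": the same for the moment, N m; "opening": opening from 0.0 (shut) to 1.0 (fully open); "grasp_force": force on a finger pad.
Only numpy, scipy, OpenCV 4.12 (cv2) and the standard library are available. Lean on these libraries where they do the work, as an engineer would, in place of code of your own. Each camera call takes 0.05 s, during which the arm holds its last target. There are 200 camera calls.

## Working session

There is one attempt and no reset: what is moved stays moved. The work goes in short steps, Python scripts to look and compute and a tool call to move; the robot and the scene stay as the last step left them, time stands still between calls to the robot, and variables do not carry over. Pictures are saved under pics/ and viewed, at most 12 in all, crops included, and the job is handed in when it is done.

Besides the shell and the picture viewer there is one more tool, called after "Request:" as name(argument=value, ...), one argument or row to a line, values as JSON. servo_tool: Moves the arm, as the interface text tells. Its arguments: {"type":"object","properties":{"steps":{"type":"array","items":{"type":"object","properties":{"dx":{"type":"number"},"dy":{"type":"number"},"dz":{"type":"number"},"wx":{"type":"number"},"wy":{"type":"number"},"wz":{"type":"number"}}}},"jaw":{"type":"number"}},"required":["steps"]}

```bash
mkdir -p pics; cat > h.py <<'E'
import numpy as np, cv2, pickle
from bench import ctrl, vision, workorder
def snap(n,fn):
    c=vision.camera(n); cv2.imwrite(f'pics/{fn}.png',cv2.cvtColor(c['frame'],cv2.COLOR_RGB2BGR)); pickle.dump(c,open(f'pics/{fn}.pkl','wb')); return c
def load(fn): return pickle.load(open(f'pics/{fn}.pkl','rb'))
def f(c): return c['frame'].shape[0]/2/np.tan(np.radians(c['vfov'])/2)
def proj(c,p):
    p=np.atleast_2d(p); q=(c['camera_from_world']@np.c_[p,np.ones(len(p))].T).T
    return np.c_[c['cx']+f(c)*q[:,0]/-q[:,2], c['cy']-f(c)*q[:,1]/-q[:,2]]
def ray(c,u,v):
    M=np.linalg.inv(c['camera_from_world']); d=M[:3,:3]@np.array([(u-c['cx'])/f(c),-(v-c['cy'])/f(c),-1]); return M[:3,3],d
def atz(c,u,v,z):
    o,d=ray(c,u,v); return o+d*(z-o[2])/d[2]
def tri(a,b):
    (o1,d1),(o2,d2)=a,b
    A=np.c_[d1,-d2]; s=np.linalg.lstsq(A,o2-o1,rcond=None)[0]; p,q=o1+s[0]*d1,o2+s[1]*d2
    return (p+q)/2,np.linalg.norm(p-q)
E
python3 - <<'E'
from h import *
for n in('side','top','wrist'):
    c=snap(n,n+'0'); print(n,[k for k in c],c['vfov'],c['cx'],c['cy'],np.linalg.inv(c['camera_from_world']).round(3).tolist(), {k:v for k,v in c.items() if k not in('frame','camera_from_world')})
print(ctrl.get_obs())
a=[cv2.imread(f'pics/{n}0.png') for n in('side','top','wrist')]
E
```

```text
side ['frame', 'vfov', 'cx', 'cy', 'camera_from_world'] 42.87355921466879 257.3310576198282 193.64072893234408 [[0.999, 0.02, -0.046, 0.486], [-0.048, 0.66, -0.75, -0.976], [0.016, 0.751, 0.66, 1.051], [0.0, 0.0, 0.0, 1.0]] {'vfov': 42.87355921466879, 'cx': 257.3310576198282, 'cy': 193.64072893234408}
top ['frame', 'vfov', 'cx', 'cy', 'camera_from_world'] 55.25229597475707 250.54160576491353 199.53066310894494 [[-0.025, 0.992, -0.122, 0.439], [-0.999, -0.021, 0.036, 0.027], [0.033, 0.123, 0.992, 0.994], [0.0, 0.0, 0.0, 1.0]] {'vfov': 55.25229597475707, 'cx': 250.54160576491353, 'cy': 199.53066310894494}
wrist ['frame', 'vfov', 'cx', 'cy', 'camera_from_world'] 71.40880340841649 252.56922827469 189.515649251521 [[0.238, 0.927, 0.289, 0.21], [-0.971, 0.227, 0.071, -0.541], [-0.0, -0.297, 0.955, 0.375], [0.0, 0.0, 0.0, 1.0]] {'vfov': 71.40880340841649, 'cx': 252.56922827469, 'cy': 189.515649251521}
{'time_s': 0.15, 'q': array([-1.53831623e+00,  1.81400192e-01,  1.60776317e+00,  2.95668965e-05,
        1.35378798e+00, -2.06271237e-01]), 'dq': array([ 0.00043375, -0.00348365, -0.00212448, -0.00085246, -0.00118128,
        0.00122365]), 'joint_efforts': array([ 7.28066789e-04, -4.45262074e+01, -3.51691926e+01, -3.65289452e-04,
        5.89716394e-03,  4.95101517e-06]), 'eef_pos': array([ 0.13601004, -0.55825821,  0.23058166]), 'eef_rot': array([-6.75524682e-04,  9.92883334e-01,  1.19089143e-01,  7.33375150e-05]), 'wrist_force': array([-0.17748763,  0.48757444, -0.14947726]), 'torque': array([-0.0006097 , -0.03233011,  0.01239551]), 'grasp_force': 0.0, 'opening': 1.0013194324481147}
```

View pics/side0.png

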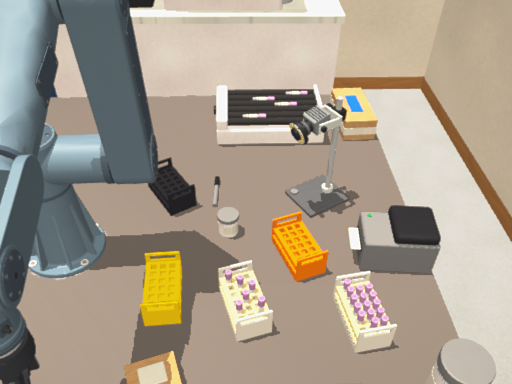

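View pics/top0.png

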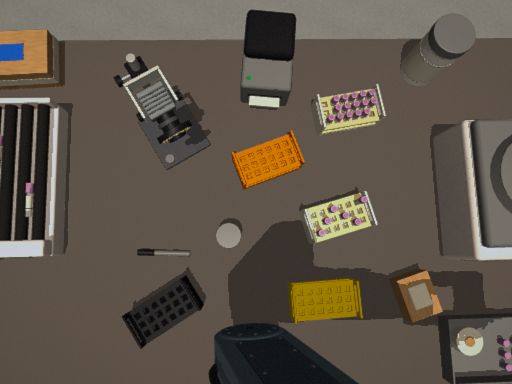

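The side view shows the working rack with 6 caps at about (243,297) and the camera station at about (320,150). In the top view the rack is at (340,217) and the camera head near (165,110). I'll zoom in on both.

```bash
python3 - <<'E'
import cv2,numpy as np
s=cv2.imread('pics/side0.png');t=cv2.imread('pics/top0.png')
r=lambda i,x,y,w,h:cv2.resize(i[y:y+h,x:x+w],(400,300),interpolation=cv2.INTER_CUBIC)
cv2.imwrite('pics/z.png',np.vstack([np.hstack([r(s,195,255,100,75),r(t,290,180,100,75)]),np.hstack([r(s,270,90,100,75),r(t,110,50,120,90)])]))
E
```

```text
(no output)
```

View pics/z.png

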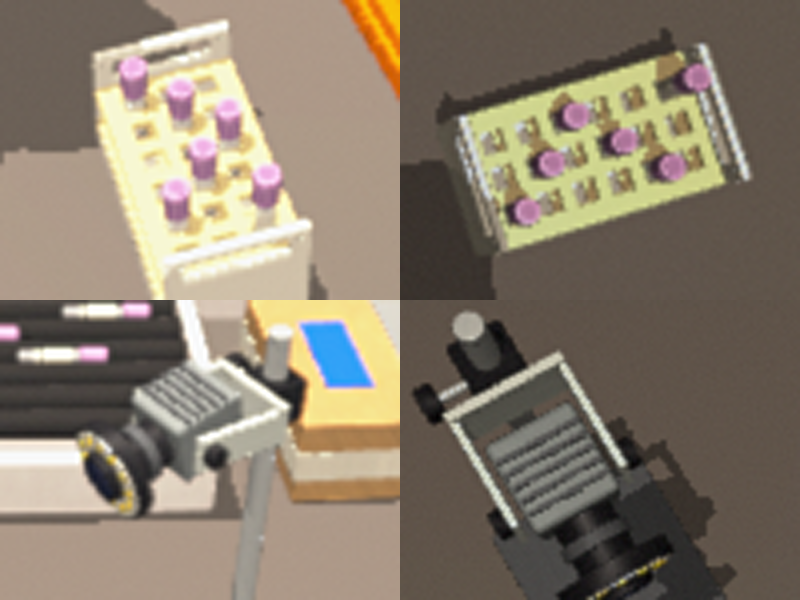

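```bash
python3 - <<'E'
from h import *
from scipy.optimize import least_squares
s,t=load('side0'),load('top0')
S=[(268,173),(133,65),(180,87),(228,105),(203,147),(177,187)]
T=[(297,76),(127,211),(152,162),(175,115),(224,140),(272,166)]
for a,b in zip(S,T):
    p,e=tri(ray(s,195+a[0]/4,255+a[1]/4),ray(t,290+b[0]/4,180+b[1]/4)); print(p.round(4),round(e,4))
zt=lambda u,v:(110+u*.3,50+(v-300)*.3)
zs=lambda u,v:(270+u/4,90+(v-300)/4)
k=[atz(t,*zt(a,b),.3) for a,b in((503,523),(628,452))]
m=(k[0]+k[1])/2; pt=atz(t,*zt(469-400,325),.352); 
k=[atz(t,*zt(a-400,b),.3) for a,b in((503,523),(628,452))]; m=(k[0]+k[1])/2
print('knobs',k,np.linalg.norm(k[0]-k[1]),'mid',m,'post',pt,'dist',np.linalg.norm((m-pt)[:2]))
print('post side@.352',atz(s,*zs(282,332),.352))
d=(m-pt)[:2]; yaw=np.arctan2(-d[1],-d[0]); print('yaw',yaw, 'knobyaw',np.arctan2(*(k[1]-k[0])[[1,0]])+np.pi/2)
p,e=tri(ray(s,*zs(110,475)),ray(t,*zt(615-400,575))); print('ring',p,e, p-m, np.linalg.norm(p-m))
E
```

```text
[ 0.5439 -0.2828  0.115 ] 0.002
[ 0.465  -0.1796  0.0915] 0.0021
[ 0.4946 -0.1971  0.0901] 0.0013
[ 0.5237 -0.2129  0.0908] 0.0016
[ 0.5074 -0.2432  0.0895] 0.0015
[ 0.4908 -0.2723  0.0899] 0.0021
knobs [array([0.69089051, 0.2108448 , 0.3       ]), array([0.73330146, 0.13838487, 0.3       ])] 0.08395910058193568 mid [0.71209599 0.17461484 0.3       ] post [0.78517931 0.21686834 0.352     ] dist 0.08441878642706986
post side@.352 [0.78737158 0.21610372 0.352     ]
yaw 0.5242022301157686 knobyaw 0.5295420986318313
ring [0.66460582 0.14943956 0.27944985] 0.0010936683841816488 [-0.04749017 -0.02517527 -0.02055015] 0.05754492980390496
```

Triangulation gives the long tube at (0.544, -0.283) with its top at z = 0.115, which is the expected 8+107 mm. The short tubes come out at 0.09, as they should. The rack yaw is about 0.27 rad. The station origin is (0.712, 0.1745) with yaw 0.525. I'll move to above the tube and turn +91.8°.

Request:
servo_tool(
  jaw=0.5,
  steps=[
    {"dx": 0.2,"dy": 0.14,"wz": 0.034},
    {"dx": 0.4,"dy": 0.28,"wz": 0.068},
    {"dx": 0.6,"dy": 0.42,"wz": 0.102},
    {"dx": 0.8,"dy": 0.56,"wz": 0.136},
    {"dx": 1.0,"dy": 0.7,"wz": 0.17},
  ],
)

```text
$.steps[0]: bad value
```

Request:
servo_tool(
  steps=[
    {"dx": 0.2,"dy": 0.14,"wz": 0.034},
    {"dx": 0.4,"dy": 0.28,"wz": 0.068},
    {"dx": 0.6,"dy": 0.42,"wz": 0.102},
    {"dx": 0.8,"dy": 0.56,"wz": 0.136},
    {"dx": 1.0,"dy": 0.7,"wz": 0.17},
  ],
)

```text
$.steps[0]: bad value
```

Request:
servo_tool(
  steps=[
    {"dx": 0.2,"dy": 0.14,"wz": 0.034},
    {"dx": 0.4,"dy": 0.28,"wz": 0.068},
    {"dx": 0.6,"dy": 0.42,"wz": 0.102},
    {"dx": 0.8,"dy": 0.56,"wz": 0.136},
    {"dx": 1.0,"dy": 0.7,"wz": 0.17},
  ],
)

```text
$.steps[0]: bad value
```

Request:
servo_tool(
  steps=[
    {"dx": 0.25,"dy": 0.14},
    {"dx": 0.5,"dy": 0.28},
    {"dx": 0.75,"dy": 0.42},
    {"dx": 1.0,"dy": 0.6},
    {"dx": 1.0,"dy": 0.65},
  ],
)

```text
$.steps[0]: bad value
```

```bash
python3 - <<'E'
from h import *
c=snap('wrist','w1'); o=ctrl.get_obs(); print(o['time_s'],o['q'],o['eef_pos'],o['eef_rot'],o['opening'])
w=c['frame']; hsv=cv2.cvtColor(w,cv2.COLOR_RGB2HSV)
print(proj(c,[[.544,-.283,.115],[.5074,-.2432,.09],[.4908,-.2723,.09]]))
E
```

```text
0.2 [-1.53829705e+00  1.81262512e-01  1.60763681e+00  1.96063272e-05
  1.35379472e+00 -2.06298065e-01] [ 0.13602006 -0.55832982  0.23072018] [-5.47786057e-04  9.92880544e-01  1.19113064e-01  5.73308075e-05] 0.9983026509006583
[[ -89.03357614 -701.48225857]
 [-100.23306591 -502.60460288]
 [ -48.4105264  -440.84520763]]
```

View pics/w1.png

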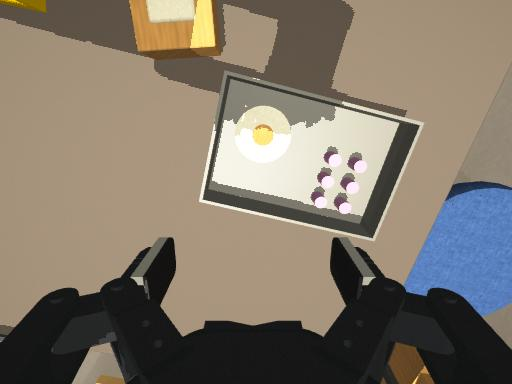

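All four moves were refused, probably because every row needs all six keys. The picture only shows the tray under the start pose. I'll try one call with all six.

Request:
servo_tool(
  jaw=0.5,
  steps=[
    {"dx": 0.2,"dy": 0.14,"dz": 0,"wx": 0,"wy": 0,"wz": 0.034},
    {"dx": 0.4,"dy": 0.28,"dz": 0,"wx": 0,"wy": 0,"wz": 0.068},
    {"dx": 0.6,"dy": 0.42,"dz": 0,"wx": 0,"wy": 0,"wz": 0.102},
    {"dx": 0.8,"dy": 0.56,"dz": 0,"wx": 0,"wy": 0,"wz": 0.136},
    {"dx": 1.0,"dy": 0.7,"dz": 0,"wx": 0,"wy": 0,"wz": 0.17},
  ],
)

```text
time_s: 0.62
eef_pos: [0.2367, -0.4878, 0.2311]
eef_rot: [-0.0, 0.925, 0.379, 0.0]
wrist_force: [-0.7, -0.1, 0.0]
opening: 0.498
grasp_force: 0.0
```

Request:
servo_tool(
  steps=[
    {"dx": 0.2,"dy": 0.14,"dz": 0,"wx": 0,"wy": 0,"wz": 0.034},
    {"dx": 0.4,"dy": 0.28,"dz": 0,"wx": 0,"wy": 0,"wz": 0.068},
    {"dx": 0.6,"dy": 0.42,"dz": 0,"wx": 0,"wy": 0,"wz": 0.102},
    {"dx": 0.8,"dy": 0.56,"dz": 0,"wx": 0,"wy": 0,"wz": 0.136},
    {"dx": 1.0,"dy": 0.7,"dz": 0,"wx": 0,"wy": 0,"wz": 0.17},
  ],
)

```text
time_s: 1.03
eef_pos: [0.3369, -0.4178, 0.2312]
eef_rot: [-0.0, 0.792, 0.61, 0.0]
wrist_force: [0.1, -1.0, -0.3]
opening: 0.498
grasp_force: 0.0
```

Request:
servo_tool(
  steps=[
    {"dx": 0.2,"dy": 0.14,"dz": 0,"wx": 0,"wy": 0,"wz": 0.034},
    {"dx": 0.4,"dy": 0.28,"dz": 0,"wx": 0,"wy": 0,"wz": 0.068},
    {"dx": 0.6,"dy": 0.42,"dz": 0,"wx": 0,"wy": 0,"wz": 0.102},
    {"dx": 0.8,"dy": 0.56,"dz": 0,"wx": 0,"wy": 0,"wz": 0.136},
    {"dx": 1.0,"dy": 0.7,"dz": 0,"wx": 0,"wy": 0,"wz": 0.17},
  ],
)

```text
time_s: 1.45
eef_pos: [0.4369, -0.3478, 0.2312]
eef_rot: [-0.0, 0.603, 0.798, 0.0]
wrist_force: [-0.2, -0.2, 0.6]
opening: 0.496
grasp_force: 0.0
```

Request:
servo_tool(
  steps=[
    {"dx": 0.25,"dy": 0.15,"dz": 0,"wx": 0,"wy": 0,"wz": 0},
    {"dx": 0.5,"dy": 0.3,"dz": 0,"wx": 0,"wy": 0,"wz": 0},
    {"dx": 0.75,"dy": 0.45,"dz": 0,"wx": 0,"wy": 0,"wz": 0},
    {"dx": 1.0,"dy": 0.6,"dz": 0,"wx": 0,"wy": 0,"wz": 0},
    {"dx": 1.0,"dy": 0.65,"dz": 0,"wx": 0,"wy": 0,"wz": 0},
  ],
)

```text
time_s: 1.87
eef_pos: [0.5393, -0.2813, 0.231]
eef_rot: [0.0, 0.604, 0.797, 0.001]
wrist_force: [-0.1, 0.2, -0.4]
opening: 0.506
grasp_force: 0.0
```

```bash
python3 - <<'E'
from h import *
c=snap('wrist','w1'); o=ctrl.get_obs(); print(o['time_s'],o['q'],o['eef_pos'],o['eef_rot'],o['opening'])
P=[[.5439,-.2828,.115],[.5074,-.2432,.09],[.4908,-.2723,.09]]
print(proj(c,P))
h=cv2.cvtColor(c['frame'],cv2.COLOR_RGB2HSV); m=cv2.inRange(h,(125,40,100),(165,255,255))
n,l,st,ce=cv2.connectedComponentsWithStats(m); print([(s.tolist(),k.round(1).tolist()) for s,k in zip(st[1:],ce[1:]) if s[4]>80])
E
```

```text
1.9167 [-6.77783328e-01  2.51087520e-01  1.52413309e+00  6.87630542e-04
  1.36726121e+00 -9.51705978e-01] [ 0.53750346 -0.28118912  0.23079447] [-4.34510853e-04  6.03996674e-01  7.96986642e-01  3.49587409e-04] 0.5012461343764983
[[255.9525138  186.79719672]
 [232.63036258 136.3104239 ]
 [210.99922578 158.38700429]]
[([200, 52, 16, 18, 226], [207.6, 60.8]), ([225, 79, 16, 18, 209], [232.8, 87.3]), ([249, 105, 16, 16, 191], [256.5, 112.5]), ([227, 128, 15, 16, 175], [233.6, 135.8]), ([204, 152, 17, 14, 148], [212.1, 159.3]), ([451, 171, 18, 15, 180], [460.4, 177.7]), ([249, 180, 16, 15, 181], [256.1, 186.7]), ([444, 191, 19, 15, 186], [453.7, 198.0]), ([464, 193, 20, 15, 179], [474.7, 200.2]), ([488, 197, 15, 13, 151], [495.0, 203.0]), ([437, 209, 19, 17, 178], [446.9, 217.4]), ([458, 213, 18, 15, 168], [467.4, 219.8]), ([479, 215, 16, 14, 148], [486.9, 222.0]), ([432, 228, 17, 17, 161], [440.5, 236.5]), ([452, 230, 17, 16, 160], [460.1, 238.3]), ([472, 234, 15, 13, 138], [479.4, 240.4]), ([424, 246, 19, 16, 158], [433.8, 254.2]), ([444, 247, 18, 17, 159], [453.0, 256.0]), ([466, 253, 14, 12, 126], [472.6, 258.2]), ([441, 268, 14, 11, 119], [447.5, 273.2]), ([460, 270, 13, 11, 117], [465.9, 275.0])]
```

View pics/w1.png

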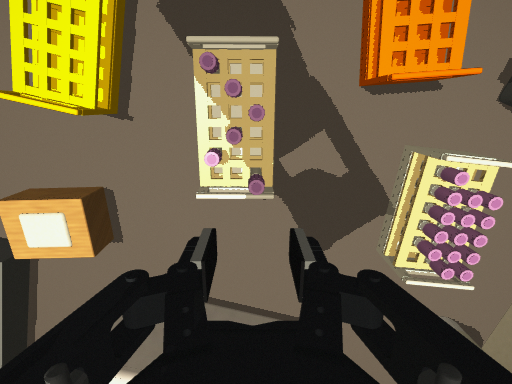

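My predicted cap pixels match to under 1 px: the long tube is at (256,187), next to the end frame, and the jaws line up with the rack. I'll descend to TCP z ≈ 0.090.

Request:
servo_tool(
  steps=[
    {"dx": 0.08,"dy": 0,"dz": -0.1,"wx": 0,"wy": 0,"wz": 0},
    {"dx": 0.08,"dy": 0,"dz": -0.3,"wx": 0,"wy": 0,"wz": 0},
    {"dx": 0.08,"dy": 0,"dz": -0.5,"wx": 0,"wy": 0,"wz": 0},
    {"dx": 0.08,"dy": 0,"dz": -0.7,"wx": 0,"wy": 0,"wz": 0},
    {"dx": 0.08,"dy": 0,"dz": -0.8,"wx": 0,"wy": 0,"wz": 0},
  ],
)

```text
time_s: 2.33
eef_pos: [0.5419, -0.2836, 0.1477]
eef_rot: [-0.002, 0.606, 0.795, -0.0]
wrist_force: [0.5, -0.1, 0.0]
opening: 0.504
grasp_force: 0.0
```

Request:
servo_tool(
  steps=[
    {"dx": 0,"dy": 0,"dz": -0.15,"wx": 0,"wy": 0,"wz": 0},
    {"dx": 0,"dy": 0,"dz": -0.3,"wx": 0,"wy": 0,"wz": 0},
    {"dx": 0,"dy": 0,"dz": -0.45,"wx": 0,"wy": 0,"wz": 0},
    {"dx": 0,"dy": 0,"dz": -0.6,"wx": 0,"wy": 0,"wz": 0},
    {"dx": 0,"dy": 0,"dz": -0.6,"wx": 0,"wy": 0,"wz": 0},
  ],
)

```text
time_s: 2.75
eef_pos: [0.5416, -0.2831, 0.0878]
eef_rot: [-0.003, 0.606, 0.796, -0.0]
wrist_force: [-0.5, 0.1, -0.5]
opening: 0.498
grasp_force: 0.0
```

```bash
python3 - <<'E'
from h import *
o=ctrl.get_obs(); print(o['time_s'],o['eef_pos'],o['eef_rot'],o['wrist_force'])
c=snap('wrist','w2'); print(proj(c,[[.5439,-.2828,.115]]))
E
```

```text
2.75 [ 0.54160784 -0.28312149  0.08775522] [-2.86168841e-03  6.05926685e-01  7.95515343e-01 -5.13412953e-05] [-0.4935074   0.13510814 -0.45997383]
[[256.42467361 264.32737499]]
```

View pics/w2.png

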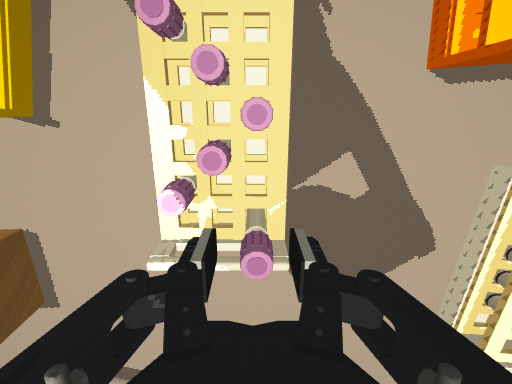

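The long cap at (256,265) sits centred between the pads, with the neighbouring tubes clear. I'll close on it, then lift straight up.

Request:
servo_tool(
  jaw=0.0,
  steps=[
    {"dx": 0,"dy": 0,"dz": 0.02,"wx": 0,"wy": 0,"wz": 0},
    {"dx": 0,"dy": 0,"dz": 0.02,"wx": 0,"wy": 0,"wz": 0},
    {"dx": 0,"dy": 0,"dz": 0.02,"wx": 0,"wy": 0,"wz": 0},
    {"dx": 0,"dy": 0,"dz": 0.02,"wx": 0,"wy": 0,"wz": 0},
    {"dx": 0,"dy": 0,"dz": 0.02,"wx": 0,"wy": 0,"wz": 0},
  ],
)

```text
time_s: 3.22
eef_pos: [0.545, -0.2846, 0.0952]
eef_rot: [0.002, 0.605, 0.796, -0.0]
wrist_force: [-1.1, 0.4, 6.1]
opening: 0.173
grasp_force: 58.7
```

Request:
servo_tool(
  steps=[
    {"dx": 0,"dy": 0,"dz": 0,"wx": 0,"wy": 0,"wz": 0},
    {"dx": 0,"dy": 0,"dz": 0,"wx": 0,"wy": 0,"wz": 0},
    {"dx": 0,"dy": 0,"dz": 0,"wx": 0,"wy": 0,"wz": 0},
    {"dx": 0,"dy": 0,"dz": 0,"wx": 0,"wy": 0,"wz": 0},
    {"dx": 0,"dy": 0,"dz": 0,"wx": 0,"wy": 0,"wz": 0},
  ],
)

```text
time_s: 3.63
eef_pos: [0.545, -0.2846, 0.0952]
eef_rot: [0.002, 0.605, 0.796, -0.0]
wrist_force: [-0.7, 0.4, 5.9]
opening: 0.173
grasp_force: 58.7
```

Request:
servo_tool(
  steps=[
    {"dx": 0,"dy": 0,"dz": 0.1,"wx": 0,"wy": 0,"wz": 0},
    {"dx": 0,"dy": 0,"dz": 0.25,"wx": 0,"wy": 0,"wz": 0},
    {"dx": 0,"dy": 0,"dz": 0.4,"wx": 0,"wy": 0,"wz": 0},
    {"dx": 0,"dy": 0,"dz": 0.6,"wx": 0,"wy": 0,"wz": 0},
    {"dx": 0,"dy": 0,"dz": 0.8,"wx": 0,"wy": 0,"wz": 0},
  ],
)

```text
time_s: 4.05
eef_pos: [0.5437, -0.2833, 0.1743]
eef_rot: [-0.0, 0.605, 0.796, 0.0]
wrist_force: [0.4, -0.5, 0.2]
opening: 0.173
grasp_force: 58.6
```

Request:
servo_tool(
  steps=[
    {"dx": 0,"dy": 0,"dz": 0.2,"wx": 0,"wy": 0,"wz": 0},
    {"dx": 0,"dy": 0,"dz": 0.4,"wx": 0,"wy": 0,"wz": 0},
    {"dx": 0,"dy": 0,"dz": 0.6,"wx": 0,"wy": 0,"wz": 0},
    {"dx": 0,"dy": 0,"dz": 0.8,"wx": 0,"wy": 0,"wz": 0},
    {"dx": 0,"dy": 0,"dz": 0.8,"wx": 0,"wy": 0,"wz": 0},
  ],
)

```text
time_s: 4.47
eef_pos: [0.5458, -0.2849, 0.2591]
eef_rot: [0.004, 0.605, 0.796, -0.0]
wrist_force: [-0.5, -0.3, -0.3]
opening: 0.174
grasp_force: 58.6
```

```bash
python3 - <<'E'
from h import *
o=ctrl.get_obs(); print(o['time_s'],o['eef_pos'],o['eef_rot'],o['wrist_force'],o['grasp_force'])
c=snap('wrist','w3');s=snap('side','s3');t=snap('top','t3')
p=np.array(o['eef_pos']); 
u=proj(s,[p])[0].astype(int);v=proj(t,[p])[0].astype(int);print(u,v)
def crop(c,u,w,h,k):
    x=int(np.clip(u[0]-w//2,0,512-w));y=int(np.clip(u[1]-h//2,0,384-h));print(x,y,k);return cv2.resize(cv2.cvtColor(c['frame'],cv2.COLOR_RGB2BGR)[y:y+h,x:x+w],(w*k,h*k),interpolation=cv2.INTER_CUBIC)
cv2.imwrite('pics/z3.png',np.hstack([crop(s,u,100,150,4),crop(t,v,100,150,4)]))
E
```

```text
4.4667 [ 0.54579866 -0.2848754   0.25906219] [ 4.07044814e-03  6.05321383e-01  7.95970762e-01 -3.25553970e-05] [-0.49882813 -0.29705773 -0.26364704] 58.62210273742676
[263 257] [389 188]
213 182 4
339 113 4
```

View pics/z3.png

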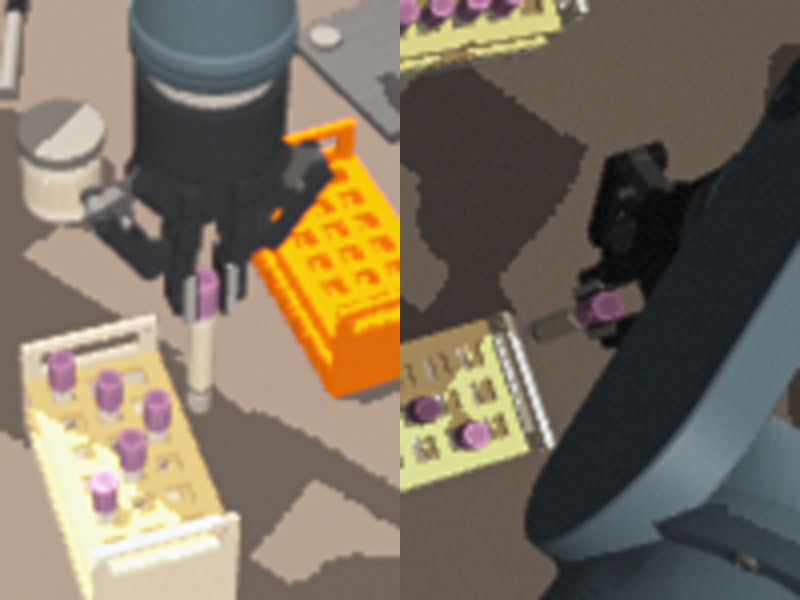

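The tube is held by its cap, and the five short tubes are still in their holes. I'll measure the tube's pose in the hand and compute the target.

```bash
python3 - <<'E'
from h import *
from scipy.spatial.transform import Rotation as R
s,t=load('side0'),load('top0')
top,e=tri(ray(s,264.7,249.5),ray(t,390.75,188.75)); ft,e2=tri(ray(s,262.2,282.7),ray(t,373.2,195.5))
print(top,e,ft,e2,np.linalg.norm(top-ft),(top-ft)/np.linalg.norm(top-ft))
# lens tilt scan : predict lens centre pixels
o=np.array([.712,.1745,.3]); y=.525; fh=np.array([-np.cos(y),-np.sin(y),0])
for d in(.25,.3,.35,.4,.45,.5):
    l=o+.07*(np.cos(d)*fh-np.sin(d)*np.array([0,0,1])); print(d,l.round(4),((proj(s,l)[0]-[270,90])*4+[0,300]).round(0),((proj(t,l)[0]-[110,50])/.3+[400,300]).round(0))
h=cv2.cvtColor(cv2.imread('pics/side0.png'),cv2.COLOR_BGR2RGB)
E
```

```text
[ 0.54508948 -0.27964292  0.27960424] 0.004187915368320555 [ 0.54380952 -0.28341207  0.17347603] 0.0004073098649353014 0.10620282992694548 [0.01205201 0.03549005 0.99929736]
0.25 [0.6533 0.1405 0.2827] [ 96. 478.] [629. 592.]
0.3 [0.6541 0.141  0.2793] [ 97. 482.] [629. 593.]
0.35 [0.6551 0.1415 0.276 ] [ 98. 486.] [629. 593.]
0.4 [0.6562 0.1422 0.2727] [ 99. 489.] [629. 593.]
0.45 [0.6575 0.1429 0.2696] [101. 492.] [629. 592.]
0.5 [0.6588 0.1437 0.2664] [102. 495.] [628. 591.]
```

The tube is vertical and 106 mm long as measured, with the label 41.5 mm below the TCP. I'll carry it to a standoff, turning the wrist camera to the side away from the station, then tilt it to about 0.37 rad.

Request:
servo_tool(
  steps=[
    {"dx": -0.03,"dy": 0.16,"dz": 0.04,"wx": 0,"wy": 0,"wz": 0.0388},
    {"dx": -0.06,"dy": 0.32,"dz": 0.08,"wx": 0,"wy": 0,"wz": 0.0776},
    {"dx": -0.09,"dy": 0.48,"dz": 0.12,"wx": 0,"wy": 0,"wz": 0.1164},
    {"dx": -0.12,"dy": 0.64,"dz": 0.16,"wx": 0,"wy": 0,"wz": 0.1552},
    {"dx": -0.15,"dy": 0.8,"dz": 0.18,"wx": 0,"wy": 0,"wz": 0.194},
  ],
)

```text
time_s: 5.03
eef_pos: [0.5281, -0.2025, 0.2698]
eef_rot: [-0.001, 0.336, 0.942, 0.0]
wrist_force: [-0.1, -0.0, 0.0]
opening: 0.169
grasp_force: 58.7
```

Request:
servo_tool(
  steps=[
    {"dx": -0.03,"dy": 0.16,"dz": 0,"wx": 0,"wy": 0,"wz": 0.0388},
    {"dx": -0.06,"dy": 0.32,"dz": 0,"wx": 0,"wy": 0,"wz": 0.0776},
    {"dx": -0.09,"dy": 0.48,"dz": 0,"wx": 0,"wy": 0,"wz": 0.1164},
    {"dx": -0.12,"dy": 0.64,"dz": 0,"wx": 0,"wy": 0,"wz": 0.1552},
    {"dx": -0.15,"dy": 0.8,"dz": 0,"wx": 0,"wy": 0,"wz": 0.194},
  ],
)

```text
time_s: 5.45
eef_pos: [0.5129, -0.1225, 0.2694]
eef_rot: [-0.002, 0.038, 0.999, 0.001]
wrist_force: [-0.1, -0.2, 0.8]
opening: 0.172
grasp_force: 58.7
```

Request:
servo_tool(
  steps=[
    {"dx": -0.03,"dy": 0.16,"dz": 0,"wx": 0,"wy": 0,"wz": 0.0388},
    {"dx": -0.06,"dy": 0.32,"dz": 0,"wx": 0,"wy": 0,"wz": 0.0776},
    {"dx": -0.09,"dy": 0.48,"dz": 0,"wx": 0,"wy": 0,"wz": 0.1164},
    {"dx": -0.12,"dy": 0.64,"dz": 0,"wx": 0,"wy": 0,"wz": 0.1552},
    {"dx": -0.15,"dy": 0.8,"dz": 0,"wx": 0,"wy": 0,"wz": 0.194},
  ],
)

```text
time_s: 5.87
eef_pos: [0.4978, -0.0426, 0.2695]
eef_rot: [-0.001, -0.264, 0.965, 0.001]
wrist_force: [0.6, 1.3, -0.4]
opening: 0.17
grasp_force: 58.7
```

Request:
servo_tool(
  steps=[
    {"dx": -0.03,"dy": 0.2,"dz": 0,"wx": 0.012,"wy": -0.02,"wz": 0},
    {"dx": -0.06,"dy": 0.4,"dz": 0,"wx": 0.024,"wy": -0.041,"wz": 0},
    {"dx": -0.09,"dy": 0.6,"dz": 0,"wx": 0.036,"wy": -0.061,"wz": 0},
    {"dx": -0.12,"dy": 0.8,"dz": 0,"wx": 0.048,"wy": -0.082,"wz": 0},
    {"dx": -0.15,"dy": 0.87,"dz": 0,"wx": 0.059,"wy": -0.102,"wz": 0},
  ],
)

```text
time_s: 6.28
eef_pos: [0.4828, 0.0457, 0.2697]
eef_rot: [0.178, -0.257, 0.949, 0.049]
wrist_force: [-0.4, -0.3, -0.5]
opening: 0.17
grasp_force: 58.7
```

```bash
python3 - <<'E'
from h import *
from scipy.spatial.transform import Rotation as R
c=snap('wrist','w4');c=snap('wrist','w4');c=snap('wrist','w4'); o=ctrl.get_obs(); q=o['eef_rot']; print(o['time_s'],o['q'],o['eef_pos'],o['wrist_force'],o['grasp_force']);print(R.from_quat(q,scalar_first=True).as_matrix().round(3))
C=np.array([.712,.1745,.3]); y=.525; fh=np.array([-np.cos(y),-np.sin(y),0])
for d in(.3,.37,.44):
    l=C+.07*(np.cos(d)*fh-np.sin(d)*np.array([0,0,1])); print(d,proj(c,[l,C]))
E
```

```text
6.4333 [-0.34926345 -0.30018524  2.02743312  0.30194844  1.18936749 -2.52809307] [0.48250279 0.04331954 0.26974592] [-0.3179993  -0.18861241  0.95379287] 58.677738904953
[[-0.807 -0.503  0.31 ]
 [-0.469  0.864  0.181]
 [-0.359  0.    -0.933]]
0.3 [[248.92744015 374.66240405]
 [248.99386191 416.96367728]]
0.37 [[248.97826607 370.05540844]
 [248.99386191 416.96367728]]
0.44 [[249.02750215 365.8425857 ]
 [248.99386191 416.96367728]]
```

View pics/w4.png

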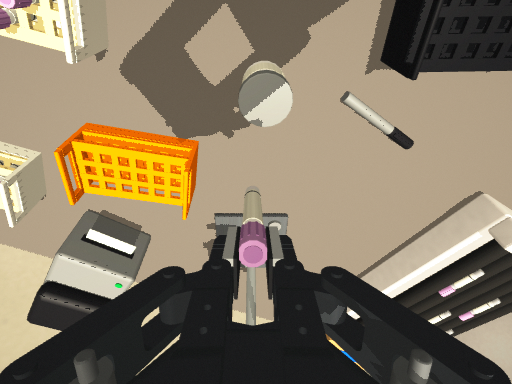

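The wrist view shows the tube at (253,230) and the station hidden behind the gripper, so it can't give the tilt. I'll get the tilt by overlaying ring predictions on the side picture.

```bash
python3 - <<'E'
from h import *
C=np.array([.712,.1745,.3]); y=.525; fh=np.array([-np.cos(y),-np.sin(y),0]);lat=np.array([-np.sin(y),np.cos(y),0]);Z=np.array([0,0,1])
s=load('side0')
def ring(d,r,a):
    th=np.linspace(0,2*np.pi,60); ax=np.cos(d)*fh-np.sin(d)*Z; up=np.sin(d)*fh+np.cos(d)*Z
    return C+r*ax+a*(np.cos(th)[:,None]*lat+np.sin(th)[:,None]*up)
im=cv2.cvtColor(s['frame'],cv2.COLOR_RGB2BGR)[105:145,285:335]
k=8; big=cv2.resize(im,None,fx=k,fy=k,interpolation=cv2.INTER_CUBIC)
out=[]
for d in(None,.28,.37,.46):
    b=big.copy()
    if d is not None:
        for r,col in((.068,(0,0,255)),):
            p=(proj(s,ring(d,r,.037))-[285,105]+.5)*k; cv2.polylines(b,[p.astype(int)],True,col,1)
        ax=np.cos(d)*fh-np.sin(d)*Z; p=(proj(s,[C,C+.07*ax])-[285,105]+.5)*k; cv2.line(b,p[0].astype(int).tolist(),p[1].astype(int).tolist(),(0,255,0),1)
    out.append(cv2.resize(b,(400,300)) if 0 else b[:300])
cv2.imwrite('pics/ov.png',np.vstack([np.hstack(out[:2]),np.hstack(out[2:])]))
E
```

```text
(no output)
```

View pics/ov.png

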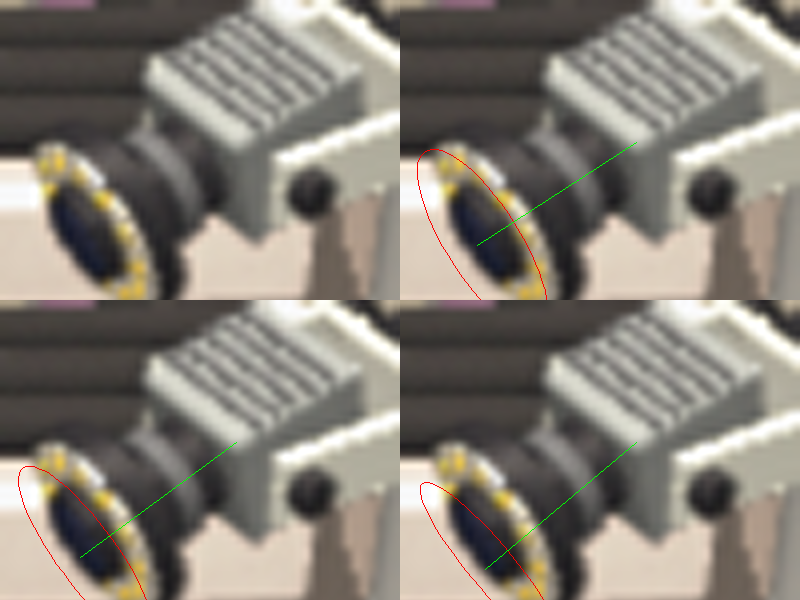

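```bash
python3 - <<'E'
from h import *
from scipy.optimize import least_squares
s=load('side0'); x0,y0,w,h=285,110,36,40
h_=cv2.cvtColor(s['frame'],cv2.COLOR_RGB2HSV)[y0:y0+h,x0:x0+w]
m=(cv2.inRange(h_,(15,90,110),(35,255,255))>0)&(np.arange(w)[None]<26)
v,u=np.nonzero(m); P=np.c_[u+x0,v+y0].astype(float); print(len(P),P.min(0),P.max(0))
lat0=None
C0=np.array([.712,.1745,.3])
Z=np.array([0,0,1])
def ring(d,r,a,y=.525,C=C0):
    fh=np.array([-np.cos(y),-np.sin(y),0]);lat=np.array([-np.sin(y),np.cos(y),0])
    th=np.linspace(0,2*np.pi,200); ax=np.cos(d)*fh-np.sin(d)*Z; up=np.sin(d)*fh+np.cos(d)*Z
    return C+r*ax+a*(np.cos(th)[:,None]*lat+np.sin(th)[:,None]*up)
from scipy.spatial import cKDTree
def res(p,*a): return cKDTree(proj(s,ring(*p,*a))).query(P)[0]
for off in([0,0,0],[.002,0,0],[0,.002,0],[0,0,.003]):
  best=min((least_squares(res,[d,r,.03],loss='soft_l1',args=(.525,C0+off)) for d in(.25,.4,.55) for r in(.05,.06)),key=lambda r:r.cost); print(off,best.x,best.cost)
for d in(.25,.3,.35,.4,.45,.5): b=least_squares(lambda q:res([d,*q]),[.055,.03],loss='soft_l1'); print(d,b.x,b.cost)
p=cv2.fitEllipse(P.astype(np.float32)); print(p)
m2=np.vstack([''.join('#' if q else '.' for q in r) for r in m]); print('\n'.join(m2[:,0]))
E
```

```text
34 [290. 124.] [302. 142.]
[0, 0, 0] [0.25644768 0.06334642 0.02662725] 5.349691133783554
[0.002, 0, 0] [0.23716297 0.06570288 0.02650404] 5.851038760786627
[0, 0.002, 0] [0.27421591 0.06325289 0.02676423] 4.955920351586862
[0, 0, 0.003] [0.29115277 0.0640232  0.02689325] 4.758255494216309
0.25 [0.06353754 0.02666724] 5.398914924776274
0.3 [0.06219193 0.02725711] 7.577135386444528
0.35 [0.06068873 0.0293712 ] 11.871148112765201
0.4 [0.05927982 0.03231032] 13.288412338917121
0.45 [0.05793108 0.03537965] 13.142075035818822
0.5 [0.05637157 0.03869749] 12.41741108378738
((296.14276123046875, 133.19171142578125), (6.584390640258789, 19.47616958618164), 147.73336791992188)
....................................
....................................
....................................
....................................
....................................
....................................
....................................
....................................
....................................
....................................
....................................
.................
[... 355 characters left out ...]
..................................
....................................
...............#....................
...............#....................
...............#....................
....................................
.................#..................
................##..................
.................#..................
.............#..##..................
...............###..................
...............###..................
....................................
....................................
....................................
....................................
....................................
....................................
....................................
```

The ring fit suggests a tilt nearer 0.26–0.30 rad than 0.37, so I want a closer look. I'll work out a pose where the wrist camera sees the lens.

```bash
cat >> h.py <<'E'
from scipy.spatial.transform import Rotation as R
def tool_T(o):
    T=np.eye(4);T[:3,:3]=R.from_quat(o['eef_rot'],scalar_first=True).as_matrix();T[:3,3]=o['eef_pos'];return T
C0=np.array([.712,.1745,.3]);YAW=.525;Z=np.array([0,0,1.])
FH=np.array([-np.cos(YAW),-np.sin(YAW),0]);LAT=np.array([-np.sin(YAW),np.cos(YAW),0])
E
python3 - <<'E'
from h import *
o=ctrl.get_obs();T=tool_T(o);c=load('w4');X=c['camera_from_world']@T  # cam_from_tool
up=-T[:3,2]
for yaw in(-60,-90):
  for extra in(0,.25,.4):
    for back in(0,.06):
      N=T.copy();N[:3,:3]=R.from_rotvec(extra*np.array([.5,-.866,0])).as_matrix()@R.from_rotvec(np.radians(yaw)*up).as_matrix()@T[:3,:3]
      N[:3,3]+=back*FH; c2=dict(c);c2['camera_from_world']=X@np.linalg.inv(N)
      l=[C0+.065*(np.cos(d)*FH-np.sin(d)*Z) for d in(.27,.37)]
      print(yaw,extra,back,proj(c2,l+[C0]).round(0).tolist(),np.linalg.inv(c2['camera_from_world'])[:3,3].round(3))
E
```

```text
-60 0 0 [[430.0, 304.0], [426.0, 299.0], [477.0, 327.0]] [0.374 0.058 0.39 ]
-60 0 0.06 [[458.0, 312.0], [454.0, 307.0], [498.0, 332.0]] [0.322 0.028 0.39 ]
-60 0.25 0 [[388.0, 266.0], [384.0, 262.0], [420.0, 278.0]] [0.351 0.044 0.365]
-60 0.25 0.06 [[406.0, 267.0], [402.0, 264.0], [432.0, 277.0]] [0.299 0.014 0.365]
-60 0.4 0 [[366.0, 247.0], [362.0, 243.0], [391.0, 255.0]] [0.34  0.038 0.347]
-60 0.4 0.06 [[379.0, 246.0], [376.0, 243.0], [400.0, 253.0]] [0.288 0.008 0.347]
-90 0 0 [[487.0, 207.0], [480.0, 204.0], [558.0, 204.0]] [0.4   0.084 0.404]
-90 0 0.06 [[529.0, 198.0], [522.0, 196.0], [593.0, 196.0]] [0.348 0.054 0.404]
-90 0.25 0 [[426.0, 190.0], [421.0, 188.0], [471.0, 184.0]] [0.373 0.068 0.387]
-90 0.25 0.06 [[451.0, 181.0], [446.0, 179.0], [489.0, 176.0]] [0.321 0.038 0.387]
-90 0.4 0 [[396.0, 183.0], [390.0, 181.0], [430.0, 176.0]] [0.359 0.06  0.374]
-90 0.4 0.06 [[413.0, 174.0], [408.0, 172.0], [443.0, 168.0]] [0.307 0.03  0.374]
```

Request:
servo_tool(
  steps=[
    {"dx": 0,"dy": 0,"dz": 0,"wx": 0.0104,"wy": 0.006,"wz": -0.0312},
    {"dx": 0,"dy": 0,"dz": 0,"wx": 0.0208,"wy": 0.012,"wz": -0.0624},
    {"dx": 0,"dy": 0,"dz": 0,"wx": 0.0312,"wy": 0.018,"wz": -0.0936},
    {"dx": 0,"dy": 0,"dz": 0,"wx": 0.0416,"wy": 0.024,"wz": -0.1248},
    {"dx": 0,"dy": 0,"dz": 0,"wx": 0.052,"wy": 0.03,"wz": -0.156},
  ],
)

```text
time_s: 6.85
eef_pos: [0.4846, 0.0425, 0.271]
eef_rot: [0.158, 0.002, 0.983, 0.091]
wrist_force: [0.1, -0.1, 0.6]
opening: 0.167
grasp_force: 58.7
```

Request:
servo_tool(
  steps=[
    {"dx": 0,"dy": 0,"dz": 0,"wx": 0.0104,"wy": 0.006,"wz": -0.0312},
    {"dx": 0,"dy": 0,"dz": 0,"wx": 0.0208,"wy": 0.012,"wz": -0.0624},
    {"dx": 0,"dy": 0,"dz": 0,"wx": 0.0312,"wy": 0.018,"wz": -0.0936},
    {"dx": 0,"dy": 0,"dz": 0,"wx": 0.0416,"wy": 0.024,"wz": -0.1248},
    {"dx": 0,"dy": 0,"dz": 0,"wx": 0.052,"wy": 0.03,"wz": -0.156},
  ],
)

```text
time_s: 7.27
eef_pos: [0.4846, 0.0425, 0.271]
eef_rot: [0.129, 0.257, 0.949, 0.128]
wrist_force: [-0.3, 0.4, -1.2]
opening: 0.17
grasp_force: 58.8
```

Request:
servo_tool(
  steps=[
    {"dx": 0,"dy": 0,"dz": 0,"wx": 0.0104,"wy": 0.006,"wz": -0.0312},
    {"dx": 0,"dy": 0,"dz": 0,"wx": 0.0208,"wy": 0.012,"wz": -0.0624},
    {"dx": 0,"dy": 0,"dz": 0,"wx": 0.0312,"wy": 0.018,"wz": -0.0936},
    {"dx": 0,"dy": 0,"dz": 0,"wx": 0.0416,"wy": 0.024,"wz": -0.1248},
    {"dx": 0,"dy": 0,"dz": 0,"wx": 0.052,"wy": 0.03,"wz": -0.156},
  ],
)

```text
time_s: 7.68
eef_pos: [0.4846, 0.0425, 0.271]
eef_rot: [0.091, 0.495, 0.85, 0.157]
wrist_force: [0.0, 0.8, -0.6]
opening: 0.173
grasp_force: 58.8
```

Request:
servo_tool(
  steps=[
    {"dx": 0,"dy": 0,"dz": 0,"wx": 0.01,"wy": -0.017,"wz": 0},
    {"dx": 0,"dy": 0,"dz": 0,"wx": 0.02,"wy": -0.034,"wz": 0},
    {"dx": 0,"dy": 0,"dz": 0,"wx": 0.03,"wy": -0.052,"wz": 0},
    {"dx": 0,"dy": 0,"dz": 0,"wx": 0.04,"wy": -0.069,"wz": 0},
    {"dx": 0,"dy": 0,"dz": 0,"wx": 0.04,"wy": -0.069,"wz": 0},
  ],
)

```text
time_s: 8.1
eef_pos: [0.4831, 0.0425, 0.2695]
eef_rot: [0.152, 0.478, 0.824, 0.263]
wrist_force: [-0.8, 0.3, -1.0]
opening: 0.172
grasp_force: 58.8
```

```bash
python3 - <<'E'
from h import *
c=snap('wrist','a');c=snap('wrist','w5'); o=ctrl.get_obs(); print(o['time_s'],o['q'],o['eef_pos'],o['grasp_force'])
print(tool_T(o).round(3))
for d in(.25,.3,.35,.4):
    ax=np.cos(d)*FH-np.sin(d)*Z; print(d,proj(c,[C0+.07*ax,C0+.063*ax,C0]).round(1).tolist())
im=cv2.cvtColor(c['frame'],cv2.COLOR_RGB2BGR)
cv2.imwrite('pics/z5.png',cv2.resize(im[120:270,312:512],(800,600),interpolation=cv2.INTER_CUBIC))
E
```

```text
8.2 [-0.51720566 -0.43206875  2.19026018  0.58614406  1.11381572 -1.22946002] [0.48411329 0.04225522 0.27102614] 58.77797842025757
[[-0.497  0.709  0.501  0.484]
 [ 0.868  0.406  0.286  0.042]
 [-0.001  0.577 -0.817  0.271]
 [ 0.     0.     0.     1.   ]]
0.25 [[424.4, 187.4], [429.5, 186.6], [471.8, 180.2]]
0.3 [[421.1, 186.4], [426.5, 185.7], [471.8, 180.2]]
0.35 [[418.1, 185.4], [423.8, 184.9], [471.8, 180.2]]
0.4 [[415.2, 184.5], [421.2, 184.0], [471.8, 180.2]]
```

View pics/z5.png

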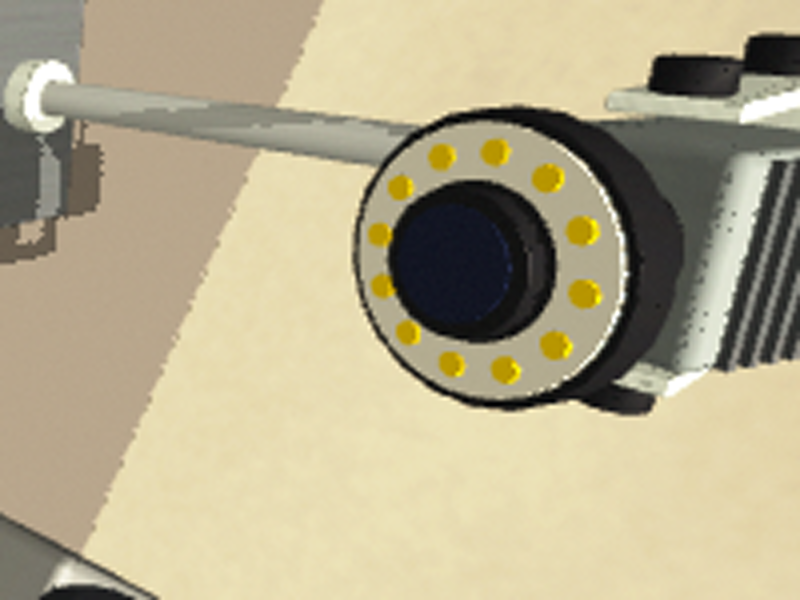

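The zoom shows the ring light face-on. Its LED ring is centred near (483,262) in the zoom and the lens glass at (452,262), i.e. (425,185.5) in the full picture. I'll fit the LEDs to get tilt and yaw.

```bash
python3 - <<'E'
from h import *
from scipy.optimize import least_squares
c=load('w5'); s=load('side0')
L=np.array([(441,157),(495,152),(547,178),(582,231),(584,294),(556,346),(505,370),(452,364),(407,333),(383,287),(379,235),(400,187)])/4+[311.6,119.6]
G=np.array([452,262])/4+[311.6,119.6]
def mdl(p):
    d,y,r,a,ph,ox,oy,oz,gl=p; fh=np.array([-np.cos(y),-np.sin(y),0]);lat=np.array([-np.sin(y),np.cos(y),0])
    ax=np.cos(d)*fh-np.sin(d)*Z;up=np.sin(d)*fh+np.cos(d)*Z;th=ph+np.arange(12)*np.pi/6
    C=C0+[ox,oy,oz]; return C+r*ax+a*(np.cos(th)[:,None]*lat+np.sin(th)[:,None]*up),C+.07*ax
def res(p,w=1):
    A,g=mdl(p); return np.r_[(proj(c,A)-L).ravel()/.4,(proj(c,g)[0]-G)/.6,np.array(p[5:8])/.0015,(p[1]-.527)/.01]
best=None
for d in(.25,.4):
  for ph in np.linspace(0,2*np.pi,24,endpoint=False):
    for sg in(1,-1):
      LL=L if sg==1 else L[::-1]
      f_=lambda p:np.r_[(proj(c,mdl(p)[0])-LL).ravel()/.4,(proj(c,mdl(p)[1])[0]-G)/.6,np.array(p[5:8])/.002,(p[1]-.527)/.01]
      b=least_squares(f_,[d,.525,.06,.028,ph,0,0,0,0]); 
      if best is None or b.cost<best.cost:best=b
print(best.x.round(4),best.cost); J=best.jac[:,:8]; print('sd',np.sqrt(np.diag(np.linalg.inv(J.T@J))).round(4)); lens=mdl(best.x)[1];print(lens)
d,y=best.x[:2];fh=np.array([-np.cos(y),-np.sin(y),0]);ax=np.cos(d)*fh-np.sin(d)*Z;up=np.sin(d)*fh+np.cos(d)*Z
lab=lens+.11*ax; tcp=lab+.0415*up; o=ctrl.get_obs();T=tool_T(o)
print('label',lab,'tcp',tcp,'up',up,'delta',tcp-T[:3,3])
rv=np.cross(-T[:3,2],up); rv*=np.arcsin(np.linalg.norm(rv))/np.linalg.norm(rv); print('turn/pi',rv/np.pi, 'ax',ax)
E
```

```text
[ 2.878e-01  5.245e-01  6.320e-02  2.700e-02 -5.265e-01  2.000e-04
  1.600e-03  1.700e-03  0.000e+00] 1.983726239797203
sd [0.0103 0.0073 0.0008 0.0003 0.0045 0.0018 0.0007 0.001 ]
[0.6541221  0.14248531 0.28183643]
label [0.56282326 0.08966713 0.25061524] tcp [0.5526276  0.08376874 0.29040855] up [-0.24567859 -0.14212991  0.95887492] delta [0.0685143  0.04151352 0.01938242]
turn/pi [-0.05124778  0.09071778  0.00031623] ax [-0.82998942 -0.48016526 -0.28382897]
```

The tilt is 0.288 ± 0.01 rad, and the fit agrees with the earlier ring estimate. I'll square the tube up at the standoff, then slide it in.

Request:
servo_tool(
  steps=[
    {"dx": 0,"dy": 0,"dz": 0.05,"wx": -0.013,"wy": 0.023,"wz": 0},
    {"dx": 0,"dy": 0,"dz": 0.1,"wx": -0.026,"wy": 0.046,"wz": 0},
    {"dx": 0,"dy": 0,"dz": 0.15,"wx": -0.039,"wy": 0.069,"wz": 0},
    {"dx": 0,"dy": 0,"dz": 0.19,"wx": -0.051,"wy": 0.091,"wz": 0},
    {"dx": 0,"dy": 0,"dz": 0.19,"wx": -0.051,"wy": 0.091,"wz": 0},
  ],
)

```text
time_s: 8.62
eef_pos: [0.4871, 0.0435, 0.2931]
eef_rot: [0.073, 0.495, 0.857, 0.124]
wrist_force: [0.5, 0.3, -0.2]
opening: 0.17
grasp_force: 58.8
```

Request:
servo_tool(
  steps=[
    {"dx": 0.14,"dy": 0.08,"dz": 0,"wx": 0,"wy": 0,"wz": 0},
    {"dx": 0.28,"dy": 0.17,"dz": 0,"wx": 0,"wy": 0,"wz": 0},
    {"dx": 0.42,"dy": 0.25,"dz": 0,"wx": 0,"wy": 0,"wz": 0},
    {"dx": 0.56,"dy": 0.34,"dz": 0,"wx": 0,"wy": 0,"wz": 0},
    {"dx": 0.68,"dy": 0.41,"dz": 0,"wx": 0,"wy": 0,"wz": 0},
  ],
)

```text
time_s: 9.03
eef_pos: [0.553, 0.085, 0.2898]
eef_rot: [0.072, 0.496, 0.856, 0.126]
wrist_force: [-0.1, 0.2, 0.2]
opening: 0.173
grasp_force: 58.8
```

Request:
servo_tool(
  steps=[
    {"dx": 0,"dy": 0,"dz": 0,"wx": 0,"wy": 0,"wz": 0},
    {"dx": 0,"dy": 0,"dz": 0,"wx": 0,"wy": 0,"wz": 0},
    {"dx": 0,"dy": 0,"dz": 0,"wx": 0,"wy": 0,"wz": 0},
    {"dx": 0,"dy": 0,"dz": 0,"wx": 0,"wy": 0,"wz": 0},
    {"dx": 0,"dy": 0,"dz": 0,"wx": 0,"wy": 0,"wz": 0},
  ],
)

```text
time_s: 9.45
eef_pos: [0.5516, 0.0839, 0.2904]
eef_rot: [0.072, 0.496, 0.856, 0.126]
wrist_force: [-0.1, 0.9, -0.1]
opening: 0.174
grasp_force: 58.8
```

```bash
python3 - <<'E'
from h import *
s=snap('side','s6');t=snap('top','t6');o=ctrl.get_obs();T=tool_T(o);print(o['time_s'],T.round(4),o['dq'].round(3),o['wrist_force'])
lens=np.array([.6541,.1425,.2818]);d,y=.288,.5245;fh=np.array([-np.cos(y),-np.sin(y),0]);ax=np.cos(d)*fh-np.sin(d)*Z;up=np.sin(d)*fh+np.cos(d)*Z;lat=np.cross(up,-ax)
lab=T[:3,3]+.0415*T[:3,2];r=lab-lens;print('axis',r@ax,'y',r@lat,'z',r@up,'ang',np.arccos(-T[:3,2]@up))
foot=lab+.045*T[:3,2];top=lab-.062*T[:3,2]
im=[]
for c in(s,t):
    p=proj(c,[lab,foot,top,lens]);b=cv2.cvtColor(c['frame'],cv2.COLOR_RGB2BGR);x,yy=(p[0]-[50,60]).astype(int);x=max(x,0);yy=max(yy,0)
    b=cv2.resize(b[yy:yy+120,x:x+100],None,fx=4,fy=4,interpolation=cv2.INTER_CUBIC)
    for q in p: cv2.circle(b,((q-[x,yy]+.5)*4).astype(int).tolist(),3,(0,255,0),-1)
    print(x,yy);im.append(b)
cv2.imwrite('pics/z6.png',np.hstack(im))
E
```

```text
9.55 [[-0.4977  0.8311  0.2481  0.5518]
 [ 0.8673  0.4764  0.144   0.0839]
 [ 0.0015  0.2869 -0.958   0.2905]
 [ 0.      0.      0.      1.    ]] [ 0.001  0.002 -0.003  0.002  0.     0.   ] [ 0.65664133  0.92931079 -0.02159202]
axis 0.11040220531786944 y 0.000547855138285992 z 0.00031430948987710175 ang 0.002972604285143378
211 95
156 125
```

View pics/z6.png

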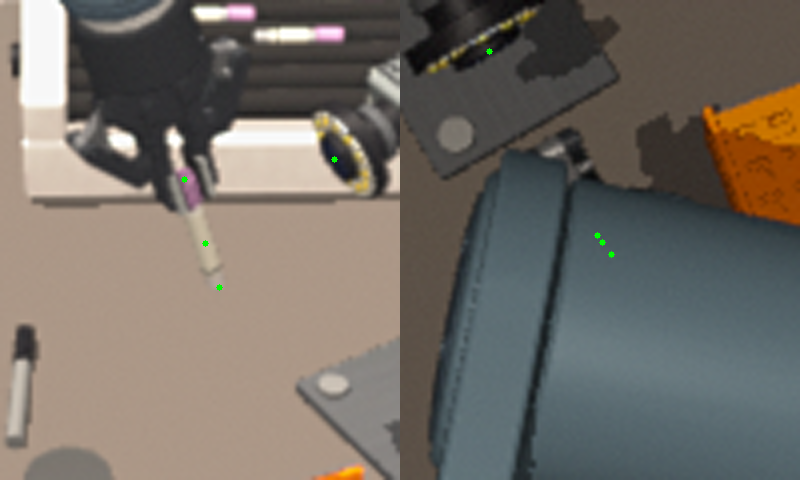

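In the side view the predicted cap top, label middle and foot fall on the tube, and the lens dot falls on the glass. The arm is at rest, so I'll hand in.

```bash
python3 -c "
from bench import workorder
print(workorder.hand_in())"
```

```text
the job is handed in; nothing more can be done
None
```

I drew the long tube out and handed the job in with it still held in front of the camera; no verdict came back. By my measurements its label was 110 mm from the lens, under 1 mm off the axis, and the tube about 0.003 rad off picture-up, with the camera tilt itself known to ±0.01 rad.

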